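Clear the corbel and hang the straightedge

ROBOT

A 6-joint arm with a two-finger parallel gripper is mounted at the origin on the work surface. World frame = base frame: x ahead of the robot, y to its left, z up, the work surface at z = 0. Lengths are in m, angles in degrees, forces in N, time in s.
With the tool pointing down it reaches from about 0.25 to 0.725 m from the base axis. Payload 9.7 kg.
Tool frame: the origin (TCP) lies on the centre line of the jaws, within the pads' length; the fingertips stand 19 mm ahead of it and the grasp point (between the pads) is the TCP; z points along the fingers, y is the direction in which the jaws open and shut (so a half turn about z gives the same grasp; the last joint's range is limited). The gripper opens to 85 mm and grips with 20 to 120 N. Pads are 22 mm wide; open, the fingers measure 114 mm over their backs; the gripper's body (76 mm by 85 mm) begins 54 mm behind the grasp point. The pads swing forward as they close: fully open they stand 13 mm farther back than shut.
Start: joints at [75.401, 4.979, 10.078, 95.1, 0, 90], TCP at [0.139, 0.532, 0.25] pointing down, gripper open.
Joint ranges: [-179.16, 179.16], [-48.56, 103.87], [-65.8, 70.77], [-126.05, 130.52], [-82.76, 87.17], [-180, 180]. Speed limits (degrees/s): [127.2, 127.2, 147.25, 180, 180, 180].

INTERFACE

Orientations are given as [roll, pitch, yaw] about the fixed x, y, z axes, in that order (R = Rz(yaw) Ry(pitch) Rx(roll)).
In Python, from workcell import bot gives the robot as it stands.
- The arm moves only by the tool servo_tool, never from a script. Its argument "motion" is a list that holds one entry, the list of rows, each a list of 6 numbers: the shift along the tool's x, y, z in mm, then the turn, a rotation vector about the tool's x, y, z in rad. A call has 1 to 5 rows; each row shifts and turns the commanded pose from where the row before left it, along the tool's axes as they then stand; what a row does not reach is not made up. A row lasts 1/10 s, in which the tool goes at most 50 mm and 8.59 degrees, less where a joint would pass 70% of its speed; a pose out of reach is approached as far as the arm can. A call is refused whole if a number of a shift passes 50 or a number of a turn 0.15, either way. A call with a gripper value outside its range is refused whole. "gripper" is the finger opening in mm, from 0 to 85.4, set as the call begins (left out, the last holds). The fingers move at their own pace and stop on an object; "newtons" is the grip in N (left out, the last holds). Time passes only in rows, so rows that do not move let the fingers close. It gives the time, the measured TCP pose, the force and the opening at its end, in the units of the state.
- bot.get_obs(): the state, without advancing time (a new reading comes with each control period).
- bot.camera(name): name is "side" or "top" or "wrist"; returns a dict with "color" (480x640x3 uint8, red, green, blue), "fx", "fy", "cx", "cy" (pixels), "k1" (the pictures are not rectified: a ray, as slopes to the right and down, at radius r is drawn at 1 + k1 r^2 times it, then the intrinsics apply), "R" (3x3) and "t" (3): a world point X has camera coordinates R X + t. Camera axes: x right, y down, z forward; pixel columns grow to the right and rows downward; lengths in m; the calibration is good to about 2 mm. A picture is of the moment at which its call begins. There is no depth.
- bot.job_done(): hands the job in, once; it reports no verdict.
Trained networks look in a picture, given as the dict that the camera call returned (one of the last four; its "shot" number tells which), for a name from the list of things; names that differ only in an ending like _2 or _b are one class to them, and where a whole thing is asked for, a point or a joint stands for the part that bears it (a point fixed in the world has none). Each returns a list of dicts, best first, with "confidence" (0 to 1); they miss things now and then, are a little off and sometimes report something else, mostly with a low value. They report only what shows in the picture. A call takes as long as a camera call. They do not tell look-alikes from the thing itself.
- bot.look_for(picture, label): "rect" ([left, top, width, height] in pixels, round what is visible of it).
The state is a dict: "time": time; "q": joint angles; "qd": joint speeds; "joint_efforts": joint torques, N m; "ee_pos": TCP position; "tcp_rot": TCP orientation; "wrist_force": force on the tool from outside, world axes, zero at the start; "torque": the same for the moment, N m; "opening": finger opening in m.
Only numpy, scipy, OpenCV 4.12 (cv2) and the standard library are available. Lean on these libraries where they do the work, as an engineer would, in place of code of your own. Each camera call takes 0.05 s, during which the arm holds its last target.

TASK

First slide the sandstone corbel fragment along the slab, without lifting or tipping it, until it sits on the middle of the dark slate square. Then pick up the boxwood straightedge that lay beside it and hang it by its eye on the longest of the three rail pegs, well down the peg (past its middle), so that it hangs straight down by itself. Leave the bush hammer, plumb bob and bolster where they are.

Things in the scene. Friction and masses are not known exactly. Their poses are not given: they have to be found in the camera images.
- corbel: loose stepped sandstone block, 0.7 to 1 kg, 110 mm along x, 88 mm along y. High back 55 mm tall from y = -44 to +1 mm, low tread about 30 mm tall at +y. Flat back face at y = -44 mm, 110 x 55 mm, faces the straightedge across a gap of 6 to 20 mm at the start; too wide to grip, push it there. Origin: centre of underside, z up; +y roughly towards the slate
- slate: target: dark slate square, 150 by 150 mm, let in flush with the slab (nothing to bump into). Origin: its centre; lies to the robot's left (+y) of the corbel at the start, sides along its x and y
- straightedge: loose boxwood straightedge lying flat, 0.1 kg, 200 mm long (x), 12 mm thick (z 0 to 12). Blade 40 mm wide (y) from x = -100 to +47 mm; round ring eye at the +x end, 62 mm outside, 38 mm hole, centred at x = +69 mm. Origin: mid length, on the underside; z up, eye away from the robot at the start. Centre of mass 3 mm towards -x
- eye (a point): centre of the straightedge's eye hole, at mid thickness; hole axis = straightedge z
- peg_long: longest peg, fixed: round wood, 16 mm diameter, 90 mm long, rising 40 degrees above level. Origin: its root on the rail's front face, 220 mm up. Runs along (-0.766, 0, +0.643) of its frame (x level, away from the robot into the rail; z up). The eye cannot pass with the straightedge level: tilt it eye end up, about square to the peg. Its place among the three varies
- peg_tip (a point): centre of the free end of the longest peg
- peg_short_a: a short peg, 45 mm long, otherwise like the long one; not to be used. Pegs stand 110 mm apart
- peg_short_b: the other short peg, the same
- rail: fixed wooden rail along its y, 400 mm long, 22 mm thick (x -11 to +11 mm), 40 mm high from z = 200 to 240 mm, on two 30 mm wide posts at y = +-185 mm; open below. Origin on the slab under its middle; the pegs stand on its front (-x) face
- bush_hammer: bystander: iron hammer lying along its x, 260 mm long, square head 45 x 110 x 45 mm; origin at mid handle on the slab
- plumb_bob: bystander: brass plumb bob standing point up, 40 mm diameter, 105 mm tall; origin centre of its foot
- bolster: bystander: rusty steel bolster lying along its x, 165 mm long, 60 mm wide blade, 38 mm tall; origin under its middle
Not all that is in view belongs to the job. What is shaped like the corbel but green is not meant.

How it is judged (in metres and radians):
On the way, in this order (a step that is already met when the one before it is completed fails the run):
1. the corbel rests on the middle of the slate square, the straightedge still lying on the slab (horizontal distance between corbel and slate below 0.03 m and linear speed of corbel below 0.02 m/s and height (world z) of eye below 0.04 m), for 0.2 s.
2. the straightedge hangs by its eye on the long peg (x of eye in the frame of peg_long between -0.037 and 0.005 m and y of eye in the frame of peg_long between -0.018 and 0.018 m and z of eye in the frame of peg_long between -0.025 and 0.03 m and angle between straightedge's own x axis and vertical below 0.4 rad and contact force between straightedge and the arm below 0.05 N and contact force between straightedge and the fingers below 0.05 N), for 0.2 s.
At the end, for the whole second after the job is handed in: The corbel lies flat, its centre within 30 mm of the slate square's centre; the straightedge hangs released and still on the long peg, peg through its eye, eye centre less than 37 mm in front of the rail (past mid peg), eye up and within 0.4 rad of plumb; bystanders in place (horizontal distance between corbel and slate below 0.03 m and height (world z) of corbel below 0.01 m and angle between corbel's own z axis and vertical below 0.1 rad and x of eye in the frame of peg_long between -0.037 and 0.005 m and y of eye in the frame of peg_long between -0.018 and 0.018 m and z of eye in the frame of peg_long between -0.025 and 0.03 m and angle between straightedge's own x axis and vertical below 0.4 rad and linear speed of straightedge below 0.05 m/s and linear speed of corbel below 0.02 m/s); the robot touches nothing.
It fails at once if the corbel is lifted off the slab or tipped (height (world z) of corbel above 0.02 m or angle between corbel's own z axis and vertical above 0.3 rad).
It fails at once if the hammer, plumb bob or bolster is shifted by more than 30 mm (distance of any of bush_hammer, plumb_bob, bolster from where it was at the start of the episode above 0.03 m).
It also fails if it takes over 61 s, if anything falls off the work surface, if the arm or the gripper's body presses on something with over 40 N, if the wrist force passes 120 N, or if a joint passes its speed limit or range.

## Working session

There is one attempt and no reset: what is moved stays moved. The work goes in short steps, Python scripts to look and compute and a tool call to move; the robot and the scene stay as the last step left them, time stands still between calls to the robot, and variables do not carry over. Pictures are saved under pics/ and viewed, and the job is handed in when it is done.

Besides the shell and the picture viewer there is one more tool, called in YAML: its name, and indented under it one key for each argument. servo_tool: Moves the arm, as the interface text tells. Its arguments: {"type":"object","properties":{"motion":{"type":"array","items":{"type":"array","items":{"type":"array","items":{"type":"number"}}}},"gripper":{"type":"number"},"newtons":{"type":"number"}},"required":["motion"]}

```bash
ls; mkdir -p pics; python3 - <<'E'
from workcell import bot
import cv2
print(bot.get_obs())
for n in ["side","top","wrist"]:
    c=bot.camera(n); cv2.imwrite(f"pics/{n}0.png",c["color"][:,:,::-1])
    print(n,c["shot"],c["fx"],c["fy"],c["cx"],c["cy"],c["k1"],c["R"],c["t"])
    for l in ["corbel","slate","straightedge","eye","peg_long","peg_tip","rail","bush_hammer","plumb_bob","bolster"]:
        try: print(l,[( [round(v) for v in d["rect"]],round(d["confidence"],2)) for d in bot.look_for(c,l)])
        except Exception as e: print(l,e)
E
```

```text
pics
{'time': 0.0, 'q': array([7.54017017e+01, 5.01086122e+00, 1.00343235e+01, 9.50985606e+01,
       1.73430780e-03, 8.99999295e+01]), 'qd': array([-0.05633339, -0.06486678,  0.06266561, -0.04269368, -0.0010915 ,
        0.05737363]), 'joint_efforts': array([ 7.96847780e-04, -5.20385921e+01,  4.64802396e+01,  1.62375852e-02,
        3.85457724e-05, -8.87445253e-06]), 'ee_pos': array([0.13856461, 0.53205446, 0.24958417]), 'tcp_rot': array([-1.79924902e+02, -1.73439872e-03,  1.65401770e+02]), 'wrist_force': array([-0.08436376, -0.361439  , -0.67668507]), 'torque': array([-0.00534092, -0.0462848 , -0.0317158 ]), 'opening': 0.08525539820486361}
side 1 536.7572715557822 536.7572715557822 316.10734282932214 243.42781242321985 0.011915632547898989 [[-0.97303702 -0.22986861  0.01895748]
 [-0.15385088  0.58561821 -0.79585251]
 [ 0.17183967 -0.77731057 -0.60519369]] [0.52807365 0.26676658 1.15365881]
corbel [([330, 259, 51, 41], 0.84), ([403, 245, 50, 37], 0.82), ([184, 271, 36, 51], 0.78), ([308, 183, 41, 44], 0.7), ([268, 177, 28, 26], 0.34)]
slate [([281, 333, 92, 79], 0.88)]
straightedge 
[... 931 characters left out ...]
, 77, 76], 0.19)]
peg_long [([362, 167, 13, 28], 0.7)]
peg_tip [([354, 166, 18, 30], 0.59)]
rail [([421, 218, 22, 23], 0.69), ([218, 153, 188, 60], 0.63)]
bush_hammer [([129, 210, 53, 108], 0.89)]
plumb_bob [([425, 217, 17, 24], 0.5)]
bolster [([452, 271, 23, 70], 0.84)]
wrist 3 337.211515508598 337.211515508598 325.5160084730788 240.1428771248652 -0.060103414281913625 [[ 2.52565115e-01  9.67579889e-01  1.44655147e-04]
 [ 9.25260803e-01 -2.41562388e-01  2.92472321e-01]
 [ 2.83025279e-01 -7.37344616e-02 -9.56273978e-01]] [-0.54909073 -0.03754334  0.38040319]
corbel []
slate [([101, 446, 66, 34], 0.8)]
straightedge []
eye []
peg_long []
peg_tip []
rail []
bush_hammer []
plumb_bob []
bolster []
```

View pics/side0.png

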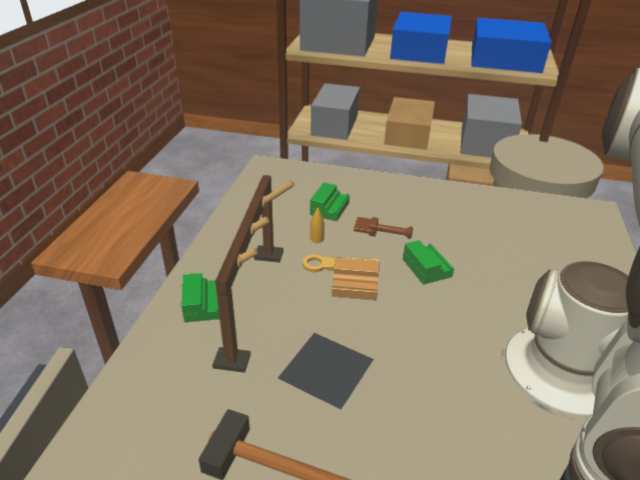

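View pics/top0.png

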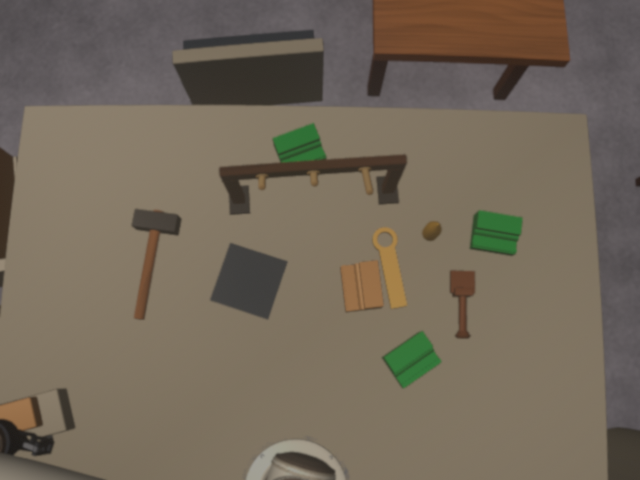

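```bash
python3 - <<'E'
import cv2
a=cv2.imread("pics/top0.png"); cv2.imwrite("pics/top0z.png",cv2.resize(a[200:330,200:450],None,fx=3.2,fy=3.2,interpolation=cv2.INTER_CUBIC))
cv2.imwrite("pics/top0r.png",cv2.resize(a[140:230,200:420],None,fx=3.6,fy=3.6,interpolation=cv2.INTER_CUBIC))
E
```

```text
(no output)
```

View pics/top0z.png

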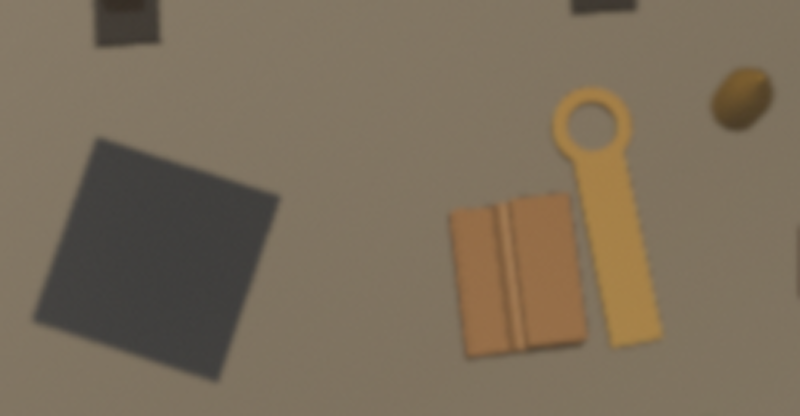

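View pics/top0r.png

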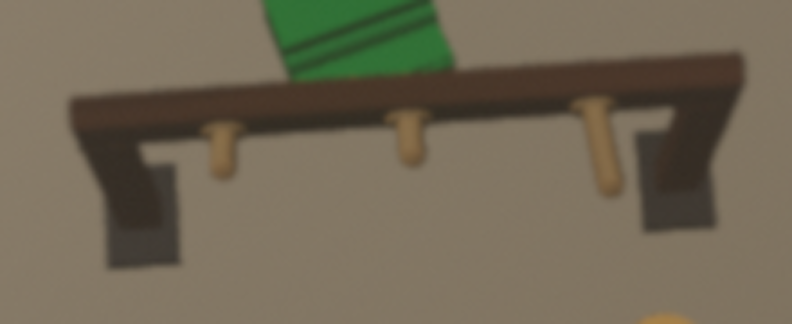

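```bash
cat > h.py <<'E'
import numpy as np, cv2
def proj(c,X):
    X=np.atleast_2d(X); p=X@np.array(c["R"]).T+np.array(c["t"]); s=p[:,:2]/p[:,2:]
    f=1+c["k1"]*(s**2).sum(1,keepdims=True); s=s*f
    return s*[c["fx"],c["fy"]]+[c["cx"],c["cy"]]
def unproj(c,uv,z):
    uv=np.atleast_2d(np.array(uv,float)); d=(uv-[c["cx"],c["cy"]])/[c["fx"],c["fy"]]
    s=d.copy()
    for _ in range(20): s=d/(1+c["k1"]*(s**2).sum(1,keepdims=True))
    R=np.array(c["R"]);C=-R.T@np.array(c["t"])
    r=np.c_[s,np.ones(len(s))]@R
    return C+r*((z-C[2])/r[:,2])[:,None]
E
python3 - <<'E'
from workcell import bot
from h import *
from scipy.optimize import least_squares
c=bot.camera("top"); s=bot.camera("side")
img=c["color"]
print("cam",-np.array(c["R"]).T@np.array(c["t"]))
Z=lambda l:[(200+u/3.2-.35,200+v/3.2-.35) for u,v in l]
Rr=lambda l:[(200+u/3.6-.35,140+v/3.6-.35) for u,v in l]
P=unproj(c,Z([(98,138),(281,197),(218,381),(33,320)]),0); print("slate",P,P.mean(0))
print("eye",unproj(c,Z([(592,126)]),.012),"end",unproj(c,Z([(612,347),(662,339)]),.012))
def se(p,L):
    x,y,a=p;L=np.array(L,float);co,si=np.cos(a),np.sin(a)
    return np.c_[x+co*L[:,0]-si*L[:,1],y+si*L[:,0]+co*L[:,1],L[:,2]]
def fit(L,uv,p0,cam=c):
    r=least_squares(lambda p:(proj(cam,se(p,L))-uv).ravel(),p0); print(np.round(r.x,4),np.degrees(r.x[2]),"res",np.round(r.fun,1)); return r.x
print("straightedge");fit([(.069,0,.012),(-.1,.02,.012),(-.1,-.02,.012)],np.array(Z([(592,126),(612,347),(662,339)])),[.5,-.1,0])
print("corbel");fit([(.055,-.044,.055),(-.055,-.044,.055),(.055,.044,.03),(-.055,.044,.03)],np.array(Z([(568,194),(585,345),(450,212),(467,357)])),[.5,-.1,0])
print("rail");r=fit([(.011,.2,.24),(-.011,.2,.24),(.011,-.2,.24),(-.011,-.2,.24)],np.array(Rr([(70,98),(76,131),(741,53),(743,83)])),[.7,-.0,0])
print("peg tip hyp top/side", [ (y,proj(c,se(r,[(-.011-.069,y,.22+.0579)])),proj(s,se(r,[(-.011-.069,y,.22+.0579)]))) for y in (-.11,.11)])
print(proj(s,se(r,[(-.011,.2,.24),(-.011,-.2,.24)])), proj(s,P))
# colour mask straightedge
hsv=cv2.cvtColor(img,cv2.COLOR_RGB2HSV)
print(hsv[290,395],hsv[285,350],hsv[285,372])
E
```

```text
cam [ 0.29220495 -0.04133368  1.47717762]
slate [[0.58266764 0.17335524 0.        ]
 [0.53918097 0.03136    0.        ]
 [0.39827995 0.07520691 0.        ]
 [0.44145522 0.21693881 0.        ]] [0.49039595 0.12421524 0.        ]
eye [[ 0.59605198 -0.20492087  0.012     ]] end [[ 0.42762282 -0.21941152  0.012     ]
 [ 0.43413122 -0.25703185  0.012     ]]
straightedge
[ 0.5288 -0.2185  0.1978] 11.334100093460197 res [ 0.  -0.1 -0.3  0.3  0.3 -0.2]
corbel
[ 0.4756 -0.1458  0.1145] 6.56313517981463 res [ 0.4  0.2  0.6 -0.5 -0.3 -0.1 -0.7  0.4]
rail
[ 0.7065 -0.0291  0.09  ] 5.156276283816817 res [-0.6 -0.3 -1.9  0.4  1.  -0.9  1.5  0.6]
peg tip hyp top/side [(-0.11, array([[369.91751429, 192.50599926]]), array([[292.6816352 , 182.21722976]])), (0.11, array([[261.60060784, 200.14206879]]), array([[272.59920157, 240.10478536]]))]
[[226.5963025  281.56521677]
 [271.40729075 174.41901481]] [[278.31228125 377.1885983 ]
 [314.44721357 332.26721531]
 [372.9957608  358.60962315]
 [340.75212229 408.5022817 ]]
[ 18 143 166] [ 15 132 149] [ 15 133 150]
```

```bash
cat > plan.py <<'E'
import numpy as np
from scipy.spatial.transform import Rotation as R
def rot(rpy): return R.from_euler('xyz',rpy,degrees=True)
def down(yaw): return R.from_euler('xyz',[180,0,yaw],degrees=True)
def plan(p0,R0,p1,R1,n,nr=None):
    """n rows; turn spread over first nr rows"""
    nr=nr or n; p=np.array(p0,float);Rc=R0
    dr=(R0.inv()*R1).as_rotvec()
    rows=[]
    for i in range(n):
        tgt=p+(np.array(p1)-p)/(n-i)
        s=np.round(Rc.inv().apply(tgt-p)*1000).astype(int)
        w=np.zeros(3)
        if i<nr: w=np.round((Rc.inv()*R1).as_rotvec()/(nr-i),3)
        p=p+Rc.apply(s/1000); Rc=Rc*R.from_rotvec(w)
        rows.append([*map(int,s),*[float(x) for x in w]])
    for i in range(0,n,5): print(str(rows[i:i+5]))
    print("end",p,Rc.as_euler('xyz',degrees=True))
    return p,Rc
E
python3 - <<'E'
from plan import *
p,r=plan([.1386,.532,.2496],rot([180,0,165.4]),[.484,-.218,.16],down(96.6),19,12)
E
```

```text
[[-28, -34, 5, 0.0, -0.0, 0.1], [-31, -31, 5, -0.0, -0.0, 0.1], [-34, -27, 5, -0.0, -0.0, 0.1], [-36, -24, 5, -0.0, -0.0, 0.1], [-38, -20, 5, -0.0, -0.0, 0.1]]
[[-40, -16, 5, -0.0, -0.0, 0.1], [-42, -12, 5, -0.0, -0.0, 0.1], [-43, -8, 5, -0.0, -0.0, 0.1], [-43, -4, 5, -0.0, -0.0, 0.1], [-43, 1, 4, -0.0, -0.0, 0.1]]
[[-43, 5, 5, -0.0, -0.0, 0.1], [-43, 9, 4, -0.0, -0.0, 0.101], [-41, 13, 5, 0.0, 0.0, 0.0], [-41, 14, 4, 0.0, 0.0, 0.0], [-41, 13, 5, 0.0, 0.0, 0.0]]
[[-42, 14, 4, 0.0, 0.0, 0.0], [-41, 13, 5, 0.0, 0.0, 0.0], [-42, 14, 4, 0.0, 0.0, 0.0], [-41, 13, 5, 0.0, 0.0, 0.0]]
end [ 0.48370657 -0.21770504  0.1596    ] [180.          0.         96.5877688]
```

servo_tool:
  motion:
    - [[-28,-34,5,0,0,0.1],[-31,-31,5,0,0,0.1],[-34,-27,5,0,0,0.1],[-36,-24,5,0,0,0.1],[-38,-20,5,0,0,0.1]]
  gripper: 60

```text
time: 2.25
ee_pos: [0.2303, 0.3333, 0.2251]
tcp_rot: [180.0, 0.0, 136.5]
wrist_force: [1.1, -0.4, 0.2]
opening: 0.0601
```

servo_tool:
  motion:
    - [[-40,-16,5,0,0,0.1],[-42,-12,5,0,0,0.1],[-43,-8,5,0,0,0.1],[-43,-4,5,0,0,0.1],[-43,1,4,0,0,0.1]]

```text
time: 2.75
ee_pos: [0.3213, 0.1366, 0.2013]
tcp_rot: [179.9, -0.0, 107.9]
wrist_force: [1.4, 0.4, -0.2]
opening: 0.0604
```

servo_tool:
  motion:
    - [[-43,5,5,0,0,0.1],[-43,9,4,0,0,0.1],[-41,13,5,0,0,0],[-41,14,4,0,0,0],[-41,13,5,0,0,0]]

```text
time: 3.25
ee_pos: [0.4117, -0.0607, 0.1785]
tcp_rot: [179.9, 0.0, 96.6]
wrist_force: [0.9, 0.5, 0.6]
opening: 0.0598
```

servo_tool:
  motion:
    - [[-42,14,4,0,0,0],[-41,13,5,0,0,0],[-42,14,4,0,0,0],[-41,13,5,0,0,0],[0,0,0,0,0,0]]

```text
time: 3.75
ee_pos: [0.4848, -0.221, 0.1583]
tcp_rot: [-179.9, -0.0, 96.5]
wrist_force: [-1.5, 0.4, -1.2]
opening: 0.06
```

```bash
python3 - <<'E'
from workcell import bot
import cv2
from h import *
o=bot.get_obs(); print(o["time"],o["q"],o["ee_pos"],o["tcp_rot"],o["opening"],o["wrist_force"])
c=bot.camera("wrist"); cv2.imwrite("pics/w1.png",c["color"][:,:,::-1])
np.save("w1.npy",{k:c[k] for k in c if k!="color"},allow_pickle=True)
E
```

```text
3.75 [-2.44834615e+01  1.84368315e+00 -3.38160796e+00  8.48702560e+01
 -3.79767212e-02  5.90665232e+01] [ 0.48478465 -0.22095385  0.15828489] [-1.79898521e+02 -1.65401915e-02  9.64500323e+01] 0.06000834703484189 [-1.48636061  0.41881867 -1.23240673]
```

View pics/w1.png

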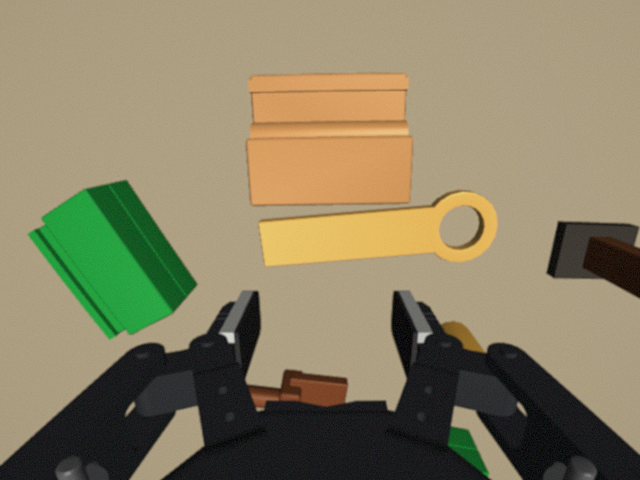

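```bash
python3 - <<'E'
from h import *
c=np.load("w1.npy",allow_pickle=True).item()
print("cam",-np.array(c["R"]).T@np.array(c["t"]))
from scipy.optimize import least_squares
def se(p,L):
    x,y,a=p;L=np.array(L,float);co,si=np.cos(a),np.sin(a)
    return np.c_[x+co*L[:,0]-si*L[:,1],y+si*L[:,0]+co*L[:,1],L[:,2]]
def fit(L,uv,p0,cam=c):
    r=least_squares(lambda p:(proj(cam,se(p,L))-uv).ravel(),p0); print(np.round(r.x,4),np.degrees(r.x[2]),"res",np.round(r.fun,1)); return r.x
fit([(.069,0,.012),(-.1,.02,.012),(-.1,-.02,.012)],np.array([(461,227),(260,222),(266,266)]),[.5288,-.2185,.198])
k=se([.4756,-.1458,.1145],[(.055,-.044,.055),(-.055,-.044,.055),(.055,-.044,0),(-.055,-.044,0),(.055,.001,.055),(-.055,.001,.055),(.055,.044,.03),(-.055,.044,.03)])
print(proj(c,k))
print(proj(c,[[.484785,-.22095,.012],[.484785,-.22095,.158]]))
E
```

```text
cam [ 0.47591136 -0.14763916  0.28285982]
[ 0.53   -0.2196  0.2031] 11.636923663983401 res [ 1.6  0.1 -1.2 -0.4 -0.3  0.5]
[[406.27860174 201.72138085]
 [245.84572758 202.05556321]
 [391.39090069 189.76729997]
 [260.71819778 190.04834247]
 [410.50534326 133.41391535]
 [241.34826853 133.83206878]
 [405.41110757  69.56944269]
 [246.19842103  70.01877869]]
[[326.75360609 229.97801491]
 [327.44148461 321.58529783]]
```

servo_tool:
  motion:
    - [[0,0,45,0,0,0],[0,0,45,0,0,0],[0,0,25,0,0,0],[0,0,7,0,0,0],[0,0,0,0,0,0]]

```text
time: 4.3
ee_pos: [0.4836, -0.2165, 0.0383]
tcp_rot: [-180.0, -0.0, 96.7]
wrist_force: [0.1, -0.3, 0.8]
opening: 0.0599
```

```bash
python3 - <<'E'
from workcell import bot
import cv2
from h import *
o=bot.get_obs(); print(o["time"],o["ee_pos"],o["tcp_rot"],o["opening"],o["wrist_force"])
c=bot.camera("wrist"); cv2.imwrite("pics/w2.png",c["color"][:,:,::-1])
c=bot.camera("side"); cv2.imwrite("pics/s2.png",cv2.resize(c["color"][190:330,240:440,::-1],None,fx=4,fy=4))
from plan import *
# heading: push 20mm to contact then target
n=np.array([.005,-.0437])
fin=down(86.6)
p,r=plan([.484,-.2205,.036],down(96.6),[.4885,-.12,.034],down(88),8)
d=lambda yaw:np.array([-np.cos(np.radians(yaw)),0])
print(p,r)
E
```

```text
4.3 [ 0.48364083 -0.21654123  0.03833023] [-1.79957840e+02 -3.18081125e-02  9.66874231e+01] 0.05994682442450762 [ 0.09539351 -0.28428825  0.76042722]
[[12, 2, 0, 0.0, -0.0, 0.019], [13, 2, 0, -0.0, -0.0, 0.019], [12, 1, 0, -0.0, -0.0, 0.019], [13, 1, 0, -0.0, -0.0, 0.019], [12, 1, 1, -0.0, -0.0, 0.019]]
[[13, 1, 0, -0.0, -0.0, 0.018], [13, 1, 0, -0.0, -0.0, 0.019], [12, 0, 1, -0.0, -0.0, 0.018]]
end [ 0.48810314 -0.12009215  0.034     ] [180.           0.          88.00563307]
[ 0.48810314 -0.12009215  0.034     ] Rotation.from_matrix(array([[ 3.48012408e-02,  9.99394253e-01,  1.21653078e-16],
                            [ 9.99394253e-01, -3.48012408e-02,  1.40757413e-17],
                            [ 1.83008931e-17,  1.21089534e-16, -1.00000000e+00]]))
```

View pics/w2.png

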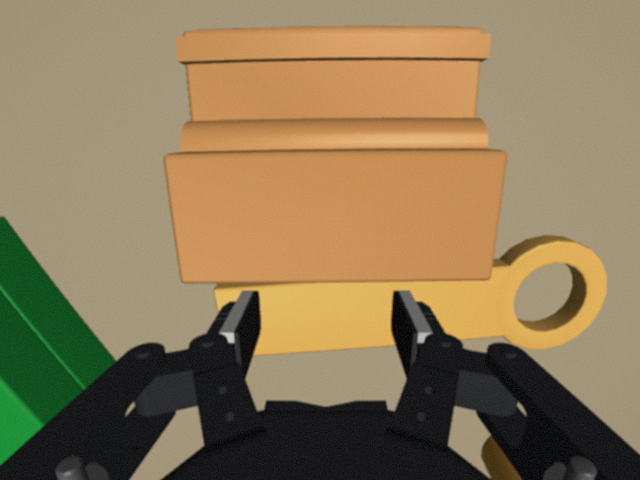

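View pics/s2.png

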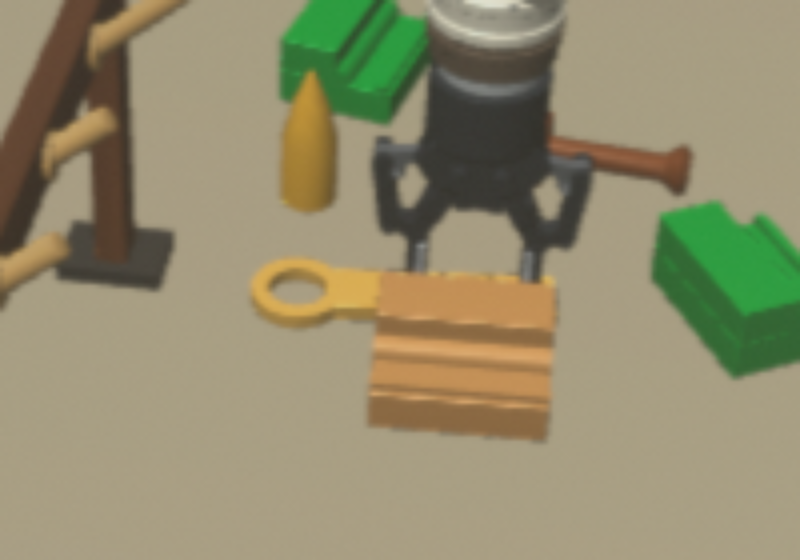

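servo_tool:
  motion:
    - [[8,1,0,0,0,0],[6,1,0,0,0,0],[8,1,0,0,0,0.01],[10,1,0,0,0,0.015],[12,1,0,0,0,0.02]]

```text
time: 4.9
ee_pos: [0.4849, -0.1734, 0.0395]
tcp_rot: [179.9, 0.2, 94.0]
wrist_force: [-1.1, -6.1, 3.9]
opening: 0.0599
```

servo_tool:
  motion:
    - [[14,1,0,0,0,0.02],[14,1,0,0,0,0.02],[14,1,1,0,0,0.02],[14,1,1,0,0,0.02],[14,1,1,0,0,0.02]]

```text
time: 5.4
ee_pos: [0.4877, -0.1029, 0.0365]
tcp_rot: [179.9, 0.1, 88.2]
wrist_force: [-0.5, -7.0, 3.8]
opening: 0.0598
```

```bash
python3 - <<'E'
from workcell import bot
import cv2
from h import *
o=bot.get_obs(); print(o["time"],o["ee_pos"],o["tcp_rot"],o["opening"],o["wrist_force"])
c=bot.camera("wrist"); cv2.imwrite("pics/w3.png",c["color"][:,:,::-1])
E
```

```text
5.4 [ 0.48766432 -0.10289265  0.03646548] [1.79892334e+02 1.31537057e-01 8.82438257e+01] 0.05984606916557039 [-0.54078618 -6.96417205  3.77014438]
```

View pics/w3.png

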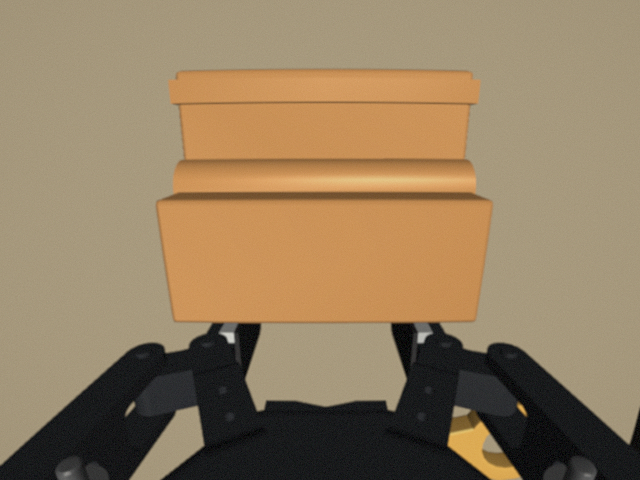

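servo_tool:
  motion:
    - [[15,0,1,0,0,0],[15,0,1,0,0,0],[15,0,0,0,0,0],[15,0,0,0,0,0],[15,0,0,0,0,0]]

```text
time: 5.95
ee_pos: [0.4897, -0.028, 0.0341]
tcp_rot: [179.9, 0.1, 88.3]
wrist_force: [0.4, -7.1, 2.4]
opening: 0.0597
```

servo_tool:
  motion:
    - [[15,0,0,0,0,0],[15,0,0,0,0,0],[15,0,0,0,0,0],[14,0,0,0,0,0],[12,0,0,0,0,0]]

```text
time: 6.45
ee_pos: [0.4917, 0.0431, 0.0341]
tcp_rot: [179.9, 0.1, 88.3]
wrist_force: [-0.5, -6.9, 4.5]
opening: 0.06
```

servo_tool:
  motion:
    - [[10,0,0,0,0,0],[8,0,0,0,0,0],[5,0,0,0,0,0],[2,0,0,0,0,0],[0,0,0,0,0,0]]

```text
time: 6.95
ee_pos: [0.4923, 0.0681, 0.0338]
tcp_rot: [179.9, 0.0, 88.4]
wrist_force: [1.1, -1.6, 2.2]
opening: 0.0603
```

servo_tool:
  motion:
    - [[-10,0,0,0,0,0],[-25,0,0,0,0,0],[-45,0,-15,0,0,0],[-40,0,-30,0,0,0],[-40,0,-30,0,0,0]]

```text
time: 7.45
ee_pos: [0.4864, -0.0936, 0.1087]
tcp_rot: [-179.9, -0.1, 88.4]
wrist_force: [1.6, -0.6, 1.4]
opening: 0.0598
```

```bash
python3 - <<'E'
from workcell import bot
import cv2
from h import *
o=bot.get_obs(); print(o["time"],o["ee_pos"],o["tcp_rot"],o["opening"],o["wrist_force"])
c=bot.camera("top"); a=c["color"][...,::-1]; 
np.save("t4.npy",{k:c[k] for k in c if k!="color"},allow_pickle=True)
cv2.imwrite("pics/t4.png",cv2.resize(a[200:330,200:450],None,fx=3.2,fy=3.2,interpolation=cv2.INTER_CUBIC))
c=bot.camera("wrist"); cv2.imwrite("pics/w4.png",c["color"][:,:,::-1])
np.save("w4.npy",{k:c[k] for k in c if k!="color"},allow_pickle=True)
E
```

```text
7.45 [ 0.48637553 -0.09361642  0.10866919] [-1.79925493e+02 -5.12945375e-02  8.83672429e+01] 0.059790031453685125 [ 1.60541972 -0.6022699   1.35516658]
```

View pics/t4.png

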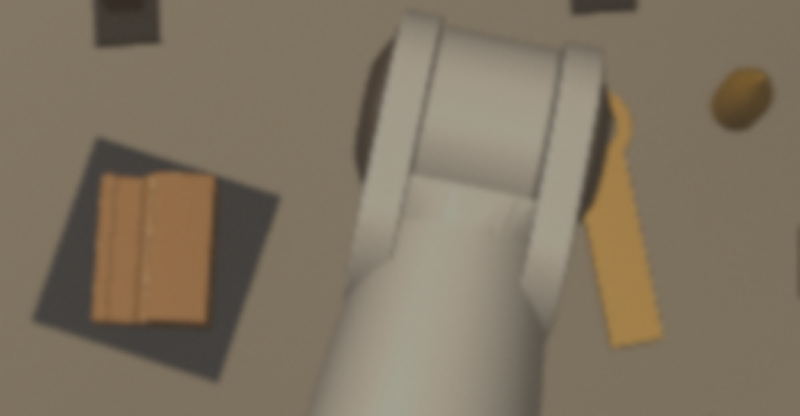

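View pics/w4.png

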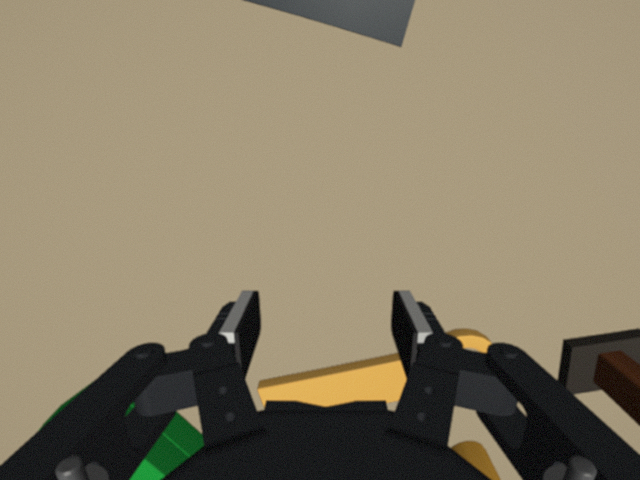

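```bash
python3 - <<'E'
from h import *
from scipy.optimize import least_squares
c=np.load("t4.npy",allow_pickle=True).item()
Z=lambda l:np.array([(200+u/3.2-.35,200+v/3.2-.35) for u,v in l])
def se(p,L):
    x,y,a=p;L=np.array(L,float);co,si=np.cos(a),np.sin(a)
    return np.c_[x+co*L[:,0]-si*L[:,1],y+si*L[:,0]+co*L[:,1],L[:,2]]
r=least_squares(lambda p:(proj(c,se(p,[(.055,-.044,.055),(-.055,-.044,.055),(.055,.044,.03),(-.055,.044,.03)]))-Z([(215,177),(208,325),(104,176),(92,321)])).ravel(),[.49,.12,0]); print(r.x,r.fun)
print("bob",unproj(c,Z([(742,98)]),.05))
from plan import *
plan([.4864,-.0936,.1087],rot([180,0,88.37]),[.520,-.221,.08],down(11.5),10)
E
```

```text
[ 0.49131499  0.1219733  -0.03382895] [ 0.64777195 -0.29692472 -0.21854371 -0.02676633 -0.36255682  0.00216699
 -0.07338611  0.31586588]
bob [[ 0.61151379 -0.31337433  0.05      ]]
[[-13, 4, 3, 0.0, -0.0, 0.134], [-12, 5, 3, -0.0, -0.0, 0.134], [-11, 7, 3, -0.0, -0.0, 0.134], [-10, 8, 3, -0.0, -0.0, 0.134], [-9, 10, 3, -0.0, -0.0, 0.134]]
[[-8, 11, 3, -0.0, -0.0, 0.134], [-6, 12, 3, -0.0, -0.0, 0.134], [-4, 12, 3, -0.0, -0.0, 0.135], [-3, 13, 2, -0.0, -0.0, 0.134], [-1, 13, 3, -0.0, -0.0, 0.135]]
end [ 0.5202198  -0.22112064  0.0797    ] [ 1.80000000e+02 -1.27222187e-14  1.14790639e+01]
```

Corbel is within about 3 mm of the slate centre. Go over the straightedge.

servo_tool:
  motion:
    - [[-13,4,3,0,0,0.134],[-12,5,3,0,0,0.134],[-11,7,3,0,0,0.134],[-10,8,3,0,0,0.134],[-9,10,3,0,0,0.134]]

```text
time: 8.05
ee_pos: [0.5038, -0.1559, 0.0924]
tcp_rot: [-179.9, -0.0, 49.7]
wrist_force: [1.8, 1.6, -0.2]
opening: 0.0599
```

servo_tool:
  motion:
    - [[-8,11,3,0,0,0.134],[-6,12,3,0,0,0.134],[-4,12,3,0,0,0.135],[-3,13,2,0,0,0.134],[-1,13,3,0,0,0.135]]

```text
time: 8.55
ee_pos: [0.5209, -0.2198, 0.0785]
tcp_rot: [-179.9, 0.0, 11.1]
wrist_force: [-0.9, -0.3, 0.2]
opening: 0.0599
```

servo_tool:
  motion:
    - [[0,0,0,0,0,0]]

```text
time: 8.65
ee_pos: [0.5207, -0.2201, 0.0781]
tcp_rot: [-179.9, 0.1, 11.3]
wrist_force: [0.1, -1.3, -0.1]
opening: 0.0601
```

```bash
python3 - <<'E'
from workcell import bot
import cv2
from h import *
o=bot.get_obs(); print(o["time"],o["q"],o["ee_pos"],o["tcp_rot"],o["opening"],o["wrist_force"])
c=bot.camera("wrist"); cv2.imwrite("pics/w5.png",c["color"][:,:,::-1])
np.save("w5.npy",{k:c[k] for k in c if k!="color"},allow_pickle=True)
def se(p,L):
    x,y,a=p;L=np.array(L,float);co,si=np.cos(a),np.sin(a)
    return np.c_[x+co*L[:,0]-si*L[:,1],y+si*L[:,0]+co*L[:,1],L[:,2]]
print(proj(c,se([.5295,-.219,.2],[(.069,0,.012),(-.01,.02,.012),(-.01,-.02,.012),(.04,.02,.012),(.04,-.02,.012)])))
E
```

```text
8.65 [-2.29264525e+01  7.32038316e+00 -6.43760138e+00  7.63351062e+01
  2.11875058e-02  1.45788894e+02] [ 0.5207398  -0.22014567  0.07805899] [-1.79930139e+02  6.50708200e-02  1.12846755e+01] 0.06005727447985568 [ 0.14889886 -1.32730993 -0.05504614]
[[325.23443838 129.66901554]
 [292.73603247 266.3929786 ]
 [358.74865861 266.20120345]
 [289.93170304 183.53166475]
 [360.94825185 183.28650351]]
```

View pics/w5.png

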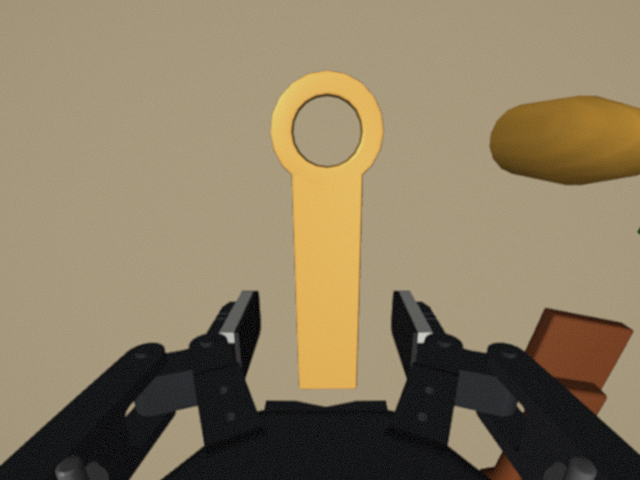

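servo_tool:
  motion:
    - [[0,0,30,0,0,0],[0,0,20,0,0,0],[0,0,8,0,0,0],[0,0,3,0,0,0],[0,0,0,0,0,0]]

```text
time: 9.2
ee_pos: [0.5213, -0.2192, 0.0188]
tcp_rot: [180.0, -0.0, 11.5]
wrist_force: [0.3, -0.1, -0.1]
opening: 0.0599
```

```bash
python3 - <<'E'
from workcell import bot
import cv2
from h import *
o=bot.get_obs(); print(o["time"],o["ee_pos"],o["tcp_rot"],o["opening"],o["wrist_force"])
c=bot.camera("side"); cv2.imwrite("pics/s6.png",cv2.resize(c["color"][190:310,280:440,::-1],None,fx=5,fy=5))
E
```

```text
9.2 [ 0.52133607 -0.21922613  0.01875699] [ 1.79996734e+02 -1.88914363e-02  1.15423591e+01] 0.05987582506062929 [ 0.29926503 -0.09798067 -0.12144584]
```

View pics/s6.png

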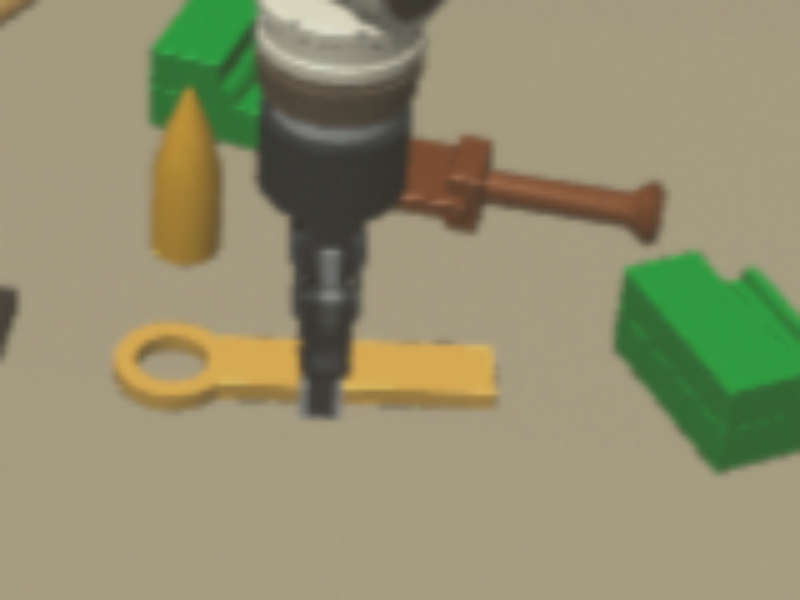

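servo_tool:
  motion:
    - [[0,0,0,0,0,0],[0,0,0,0,0,0],[0,0,0,0,0,0],[0,0,0,0,0,0],[0,0,0,0,0,0]]
  gripper: 30
  newtons: 60

```text
time: 9.75
ee_pos: [0.522, -0.2198, 0.0197]
tcp_rot: [179.9, -0.1, 11.5]
wrist_force: [-0.3, 0.9, 7.2]
opening: 0.0382
```

servo_tool:
  motion:
    - [[0,0,-5,0,0,0],[0,0,-15,0,0,0],[0,0,-30,0,0,0],[0,0,-40,0,0,0],[0,0,-40,0,0,0]]

```text
time: 10.25
ee_pos: [0.5208, -0.2193, 0.1506]
tcp_rot: [-180.0, 0.0, 11.5]
wrist_force: [0.2, -0.3, -0.5]
opening: 0.0382
```

```bash
python3 - <<'E'
from workcell import bot
import cv2
from h import *
o=bot.get_obs(); print(o["time"],o["ee_pos"],o["tcp_rot"],o["opening"],o["wrist_force"])
c=bot.camera("wrist"); cv2.imwrite("pics/w7.png",c["color"][:,:,::-1])
np.save("w7.npy",{k:c[k] for k in c if k!="color"},allow_pickle=True)
c=bot.camera("side"); cv2.imwrite("pics/s7.png",cv2.resize(c["color"][150:310,200:420,::-1],None,fx=3.6,fy=3.6))
E
```

```text
10.25 [ 0.52077361 -0.21934186  0.15055636] [-1.79995367e+02  9.03073382e-03  1.14500280e+01] 0.03822215843545826 [ 0.18522483 -0.25291739 -0.48026743]
```

View pics/w7.png

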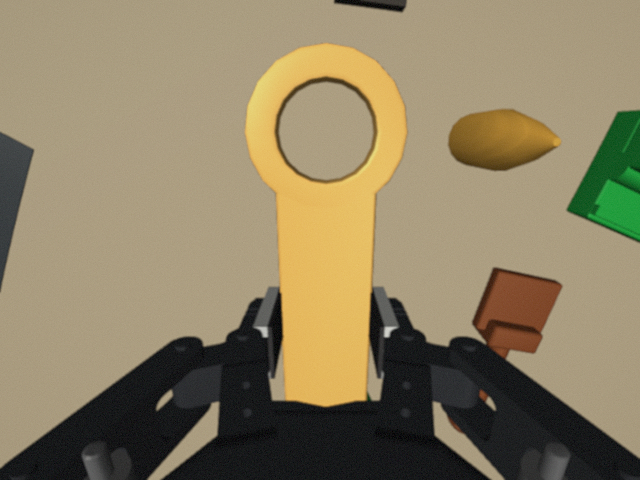

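View pics/s7.png

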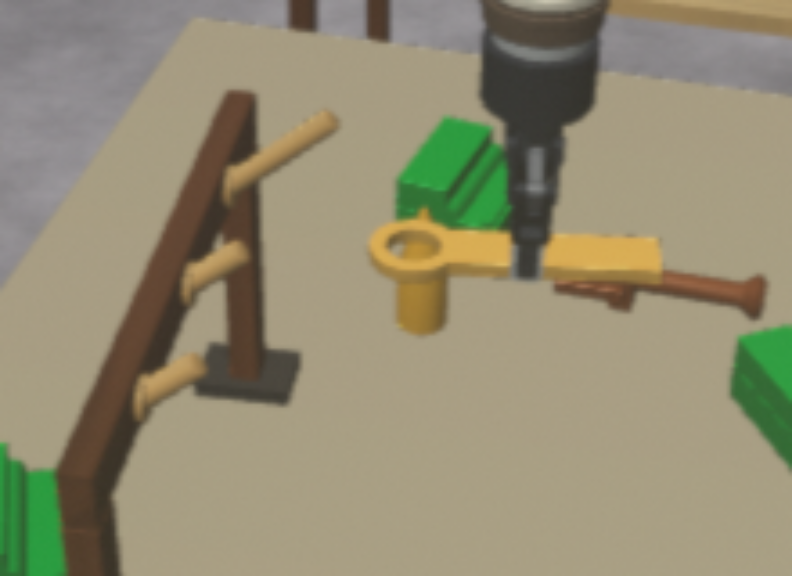

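```bash
cat > geo.py <<'E'
from h import *; from plan import *
from scipy.optimize import least_squares
rail=np.array([.7065,-.0291,.0900])
def railpt(L,r=rail):
    L=np.atleast_2d(L); co,si=np.cos(r[2]),np.sin(r[2])
    return np.c_[r[0]+co*L[:,0]-si*L[:,1],r[1]+si*L[:,0]+co*L[:,1],L[:,2]]
E
python3 - <<'E'
from geo import *
from workcell import bot
s=bot.camera("side"); t=bot.camera("top")
w=np.load("w7.npy",allow_pickle=True).item()
e=unproj(w,[(326.5,130.5)],.1506-.0137+.006)[0]-[0,0,.006]
T=rot([180,0,11.45]); print("eye in tool",T.inv().apply(e-[.5208,-.2193,.1506]))
a=.643*.09;b=.766*.09
def rs(p,full=False):
    P=railpt([(-.011-.0689,-.11,.2779)],p)
    r=np.r_[(proj(t,P)-[369.4,193.2]).ravel(),(proj(s,P)-[292.3,183.5]).ravel()]
    R4=railpt([(.011,.2,.24),(-.011,.2,.24),(.011,-.2,.24),(-.011,-.2,.24)],p)
    q=np.array([(200+u/3.6-.35,140+v/3.6-.35) for u,v in [(70,98),(76,131),(741,53),(743,83)]])
    return np.r_[r,(proj(t,R4)-q).ravel()]
f=least_squares(rs,rail); print(f.x,np.degrees(f.x[2]),np.round(f.fun,1))
for r in (rail,f.x): print("root",railpt([(-.011,-.11,.22)],r),"tip",railpt([(-.0799,-.11,.2779)],r),proj(s,railpt([(-.011,-.11,.22)],r)),proj(t,railpt([(-.011,-.11,.22)],r)))
cv2.imwrite("pics/s8.png",cv2.resize(s["color"][160:300,200:310,::-1],None,fx=5,fy=4.2,interpolation=cv2.INTER_CUBIC))
E
```

```text
eye in tool [0.07628202 0.00099652 0.0137    ]
[ 0.70635111 -0.02860078  0.08843459] 5.0669288457235835 [ 0.2 -0.6  0.4 -1.1 -0.8 -0.4 -2.1  0.4  0.8 -0.7  1.3  0.8]
root [[ 0.70543116 -0.13964346  0.22      ]] tip [[ 0.63681002 -0.1458361   0.2779    ]] [[263.69325085 201.07720328]] [[364.64132668 169.04475827]]
root [[ 0.70510923 -0.13914244  0.22      ]] tip [[ 0.63647847 -0.14522765  0.2779    ]] [[263.75972319 201.20947034]] [[364.40812551 169.18355106]]
```

View pics/s8.png

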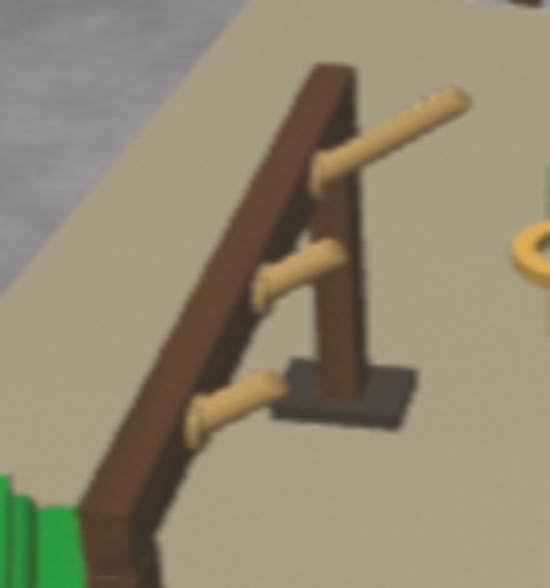

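```bash
cat >> geo.py <<'E'
root=np.array([.7051,-.1391,.22]); Y=R.from_euler('z',5.07,degrees=True)
d=Y.apply([-.766,0,.643]); xs=Y.apply([.643,0,.766])
EYE=np.array([.0763,.001,.0137])
def Rtilt(deg):  # deg: angle of straightedge x above... tilt from level (50 = square to the peg, 90 plumb)
    a=np.radians(deg); x=Y.apply([np.cos(a),0,np.sin(a)]); z=Y.apply([np.sin(a),0,-np.cos(a)]); y=np.cross(z,x)
    return R.from_matrix(np.c_[x,y,z])
def tcp(eye,Rt,E=EYE): return np.array(eye)-Rt.apply(E)
E
python3 - <<'E'
from geo import *
T=Rtilt(50)
for s in (.135,.1,.03): print(s,root+s*d,tcp(root+s*d,T),T.as_euler('xyz',degrees=True))
p,r=plan([.5208,-.2193,.1506],rot([180,0,11.45]),tcp(root+.135*d,T),T,10)
E
```

```text
0.135 [ 0.60209459 -0.14823863  0.306805  ] [ 0.54269967 -0.15250421  0.257162  ] [180.   -50.     5.07]
0.1 [ 0.6287997  -0.14586935  0.2843    ] [ 0.56940477 -0.15013494  0.234657  ] [180.   -50.     5.07]
0.03 [ 0.68220991 -0.14113081  0.23929   ] [ 0.62281498 -0.14539639  0.189647  ] [180.   -50.     5.07]
[[3, -6, -11, -0.005, 0.087, 0.01], [4, -6, -10, -0.005, 0.087, 0.01], [5, -6, -10, -0.005, 0.087, 0.011], [6, -6, -9, -0.005, 0.087, 0.01], [7, -6, -9, -0.005, 0.087, 0.011]]
[[7, -6, -8, -0.005, 0.087, 0.01], [8, -6, -8, -0.005, 0.087, 0.011], [9, -7, -7, -0.005, 0.088, 0.011], [9, -6, -6, -0.004, 0.087, 0.01], [10, -7, -6, -0.005, 0.088, 0.011]]
end [ 0.54256748 -0.15240895  0.25690147] [-179.98225759  -50.01819665    5.03127889]
```

servo_tool:
  motion:
    - [[3,-6,-11,-0.005,0.087,0.01],[4,-6,-10,-0.005,0.087,0.01],[5,-6,-10,-0.005,0.087,0.011],[6,-6,-9,-0.005,0.087,0.01],[7,-6,-9,-0.005,0.087,0.011]]

```text
time: 10.95
ee_pos: [0.5313, -0.1862, 0.2002]
tcp_rot: [179.3, -25.0, 8.6]
wrist_force: [0.1, -0.5, -1.0]
opening: 0.0386
```

servo_tool:
  motion:
    - [[7,-6,-8,-0.005,0.087,0.01],[8,-6,-8,-0.005,0.087,0.011],[9,-7,-7,-0.005,0.088,0.011],[9,-6,-6,-0.004,0.087,0.01],[10,-7,-6,-0.005,0.088,0.011]]

```text
time: 11.45
ee_pos: [0.5424, -0.1522, 0.2533]
tcp_rot: [-179.9, -50.1, 4.9]
wrist_force: [1.0, 1.0, 0.1]
opening: 0.0383
```

servo_tool:
  motion:
    - [[0,0,15,0,0,0],[0,0,10,0,0,0],[0,0,5,0,0,0],[0,0,0,0,0,0]]

```text
time: 11.85
ee_pos: [0.5659, -0.1503, 0.2335]
tcp_rot: [-179.9, -49.9, 5.0]
wrist_force: [0.4, 0.7, -0.7]
opening: 0.0381
```

```bash
python3 - <<'E'
from workcell import bot
from geo import *
o=bot.get_obs(); print(o["time"],o["q"],o["ee_pos"],o["tcp_rot"],o["opening"],o["wrist_force"])
T=rot(o["tcp_rot"]); e=o["ee_pos"]+T.apply(EYE)
print("eye",e,"in peg: s",(e-root)@d,"y",(e-root)@Y.apply([0,1,0]),"perp",(e-root)@xs)
c=bot.camera("wrist"); cv2.imwrite("pics/w9.png",c["color"][:,:,::-1])
print("wrist root/tip/eye",proj(c,[root,root+.09*d,e]))
c=bot.camera("side"); cv2.imwrite("pics/s9.png",cv2.resize(c["color"][130:280,220:380,::-1],None,fx=4,fy=4,interpolation=cv2.INTER_CUBIC))
print("side",proj(c,[root,root+.09*d,e]))
c=bot.camera("top"); cv2.imwrite("pics/t9.png",cv2.resize(c["color"][130:280,300:460,::-1],None,fx=4,fy=4,interpolation=cv2.INTER_CUBIC))
E
```

```text
11.85 [-24.88339326 -32.01265323 -37.15671412  39.1094084   22.49330922
 159.67819651] [ 0.565925   -0.15031516  0.23345496] [-179.85735305  -49.85324805    4.96262131] 0.038077404315130396 [ 0.42952121  0.67613124 -0.6591216 ]
eye [ 0.62545321 -0.14611577  0.28294372] in peg: s 0.10171847810829204 y 5.028273180440186e-05 perp -0.0031962833433009053
wrist root/tip/eye [[326.03704966 130.1515986 ]
 [326.20658083 126.10024173]
 [326.12616739 133.64173608]]
side [[263.7579422  201.21958947]
 [292.74652447 182.38679076]
 [297.56626512 180.88267744]]
```

View pics/w9.png

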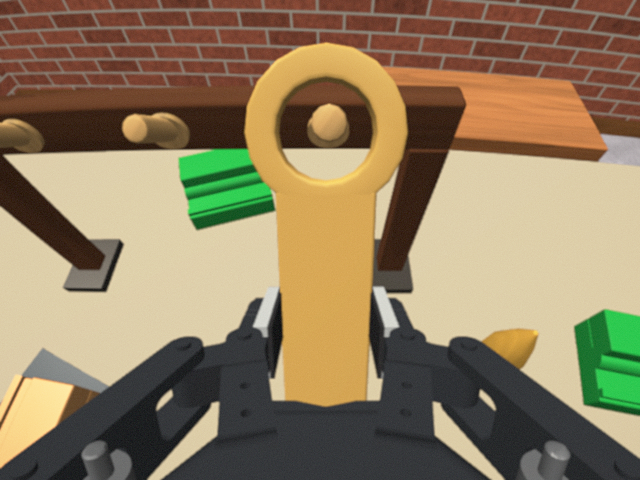

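View pics/s9.png

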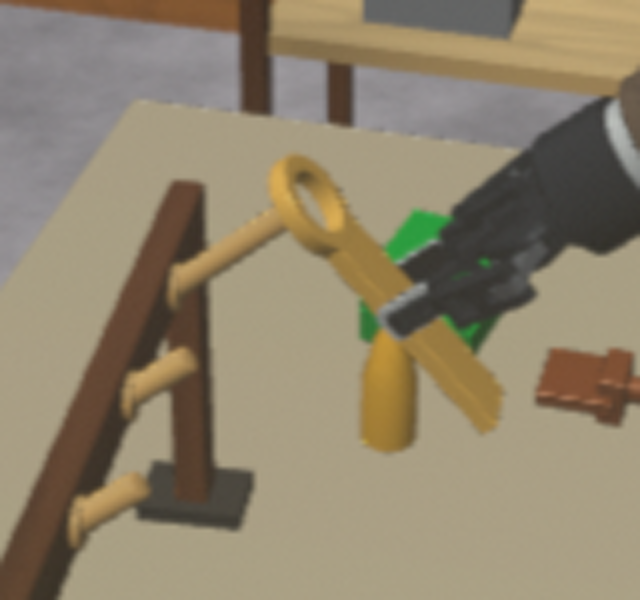

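servo_tool:
  motion:
    - [[3,1,8,0,0,0],[1,0,10,0,0,0],[0,0,10,0,0,0],[0,0,10,0,0,0],[0,0,8,0,0,0]]

```text
time: 12.5
ee_pos: [0.6042, -0.148, 0.2075]
tcp_rot: [-179.9, -50.0, 5.0]
wrist_force: [0.1, -0.8, -1.0]
opening: 0.0383
```

```bash
python3 - <<'E'
from workcell import bot
from geo import *
o=bot.get_obs(); print(o["time"],o["ee_pos"],o["tcp_rot"],o["opening"],o["wrist_force"])
T=rot(o["tcp_rot"]); e=o["ee_pos"]+T.apply(EYE)
print("eye",e,"in peg: s",(e-root)@d,"y",(e-root)@Y.apply([0,1,0]),"perp",(e-root)@xs)
c=bot.camera("wrist"); cv2.imwrite("pics/w10.png",c["color"][:,:,::-1])
c=bot.camera("side"); cv2.imwrite("pics/s10.png",cv2.resize(c["color"][130:280,220:380,::-1],None,fx=4,fy=4,interpolation=cv2.INTER_CUBIC))
E
```

```text
12.5 [ 0.60417437 -0.14796068  0.20746779] [-179.93444064  -49.95711657    5.00926085] 0.03830647249496547 [ 0.11840403 -0.82436031 -0.99809673]
eye [ 0.66361028 -0.14373913  0.25706548] in peg: s 0.055803920227420395 y -0.0009544205967268581 perp 0.0015550347167628913
```

View pics/w10.png

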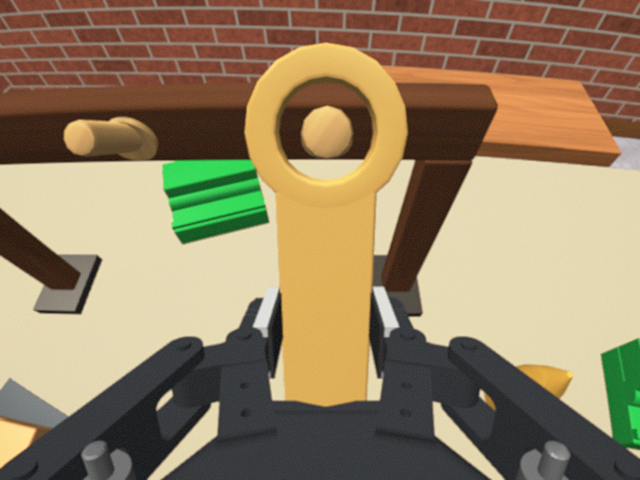

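View pics/s10.png

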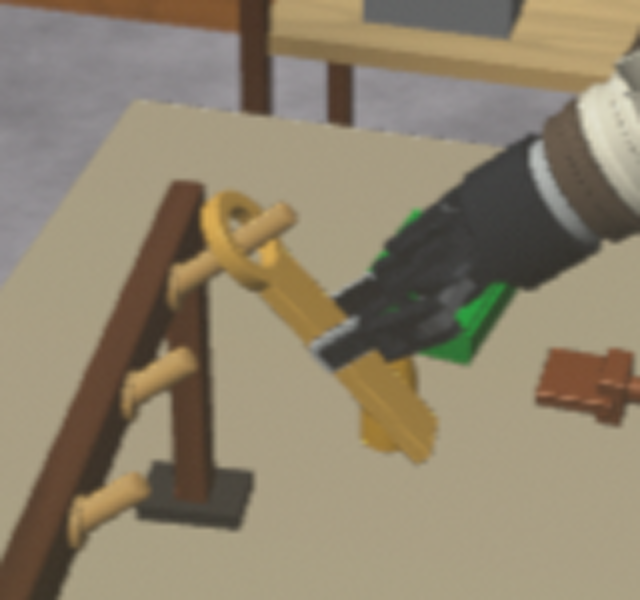

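```bash
python3 - <<'E'
from geo import *
p0=np.array([.6042,-.1480,.2075]); R0=rot([180,-50,5.0])
print(Rtilt(50).as_euler('xyz',degrees=True))
p,r=plan(p0,R0,tcp(root+.033*d+[0,0,.000],Rtilt(50)),Rtilt(50),3)
# rotate about eye, row by row
n=5
for i in range(n):
    t=50+25*(i+1)/n
    p,r=plan(p,r,tcp(root+.033*d-np.array([0,0,.008])*(i+1)/n,Rtilt(t)),Rtilt(t),1)
E
```

```text
[180.   -50.     5.07]
[[-1, 0, 8, 0.0, -0.0, -0.0], [0, 0, 7, 0.0, -0.0, -0.0], [-1, -1, 8, 0.001, -0.0, -0.001]]
end [ 0.62038414 -0.14558025  0.1911838 ] [179.98901333 -49.99999451   5.08913641]
[[-2, 0, 8, -0.0, 0.087, 0.0]]
end [ 0.62520796 -0.1451522   0.18450941] [179.9876923  -54.98472722   5.09080013]
[[-2, 0, 7, -0.0, 0.088, 0.0]]
end [ 0.62977541 -0.14474681  0.17885484] [179.98586438 -60.02675569   5.09296524]
[[-2, 0, 8, -0.0, 0.087, 0.0]]
end [ 0.63568305 -0.14422228  0.17312556] [179.98328247 -65.01148832   5.09587277]
[[-3, 0, 7, -0.0, 0.087, 0.0]]
end [ 0.6407406  -0.14377333  0.16744933] [179.97935556 -69.99622088   5.10011909]
[[-2, 0, 7, -0.0, 0.087, 0.0]]
end [ 0.64661102 -0.14325193  0.16317541] [179.97274797 -74.98095327   5.10704122]
```

servo_tool:
  motion:
    - [[-1,0,8,0,0,0],[0,0,7,0,0,0],[-1,0,8,0,0,0],[0,0,0,0,0,0]]

```text
time: 13.0
ee_pos: [0.62, -0.1465, 0.191]
tcp_rot: [-179.9, -49.9, 5.0]
wrist_force: [-1.2, 0.5, -0.6]
opening: 0.0384
```

servo_tool:
  motion:
    - [[-2,0,8,0,0.087,0],[-2,0,7,0,0.087,0],[-2,0,8,0,0.087,0],[0,0,0,0,0,0]]

```text
time: 13.4
ee_pos: [0.6334, -0.1449, 0.1694]
tcp_rot: [-179.6, -64.7, 4.7]
wrist_force: [-0.8, -0.1, -2.4]
opening: 0.0383
```

```bash
python3 - <<'E'
from workcell import bot
from geo import *
o=bot.get_obs(); print(o["time"],o["q"],o["ee_pos"],o["tcp_rot"],o["opening"],o["wrist_force"])
T=rot(o["tcp_rot"]); e=o["ee_pos"]+T.apply(EYE)
print("eye",e,"peg frame",Y.inv().apply(e-root))
c=bot.camera("side"); cv2.imwrite("pics/s11.png",cv2.resize(c["color"][130:280,220:380,::-1],None,fx=4,fy=4,interpolation=cv2.INTER_CUBIC))
c=bot.camera("wrist"); cv2.imwrite("pics/w11.png",c["color"][:,:,::-1])
E
```

```text
13.4 [-22.89306064 -26.20621633 -51.14170459   3.17931889  25.1251689
 167.40619317] [ 0.63336778 -0.14485491  0.16943877] [-179.60214555  -64.74405866    4.6670149 ] 0.038337302039332485 [-0.78172227 -0.09492919 -2.35513502]
eye [ 0.67824312 -0.14209935  0.23259723] peg frame [-0.02701686 -0.0006142   0.01259723]
```

View pics/s11.png

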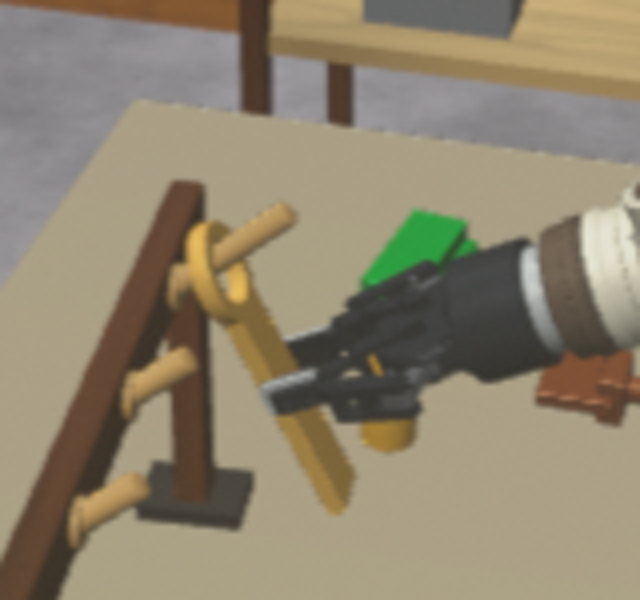

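View pics/w11.png

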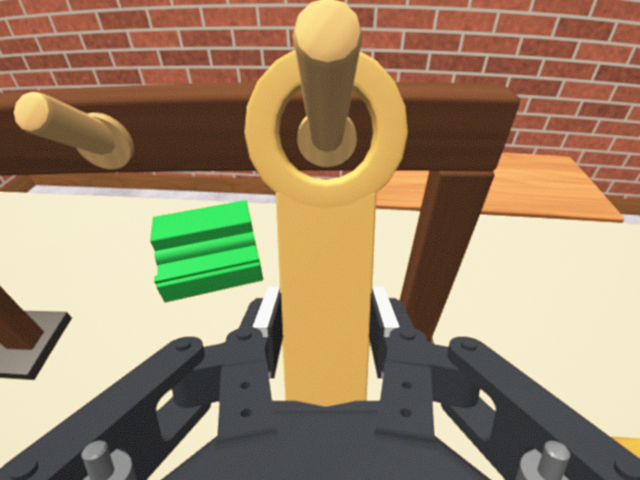

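servo_tool:
  motion:
    - [[-3,0,7,0,0.087,0],[-3,0,7,0,0.087,0],[-1,0,0,0,0,0],[0,0,0,0,0,0]]

```text
time: 13.9
ee_pos: [0.6462, -0.1448, 0.1632]
tcp_rot: [-180.0, -74.8, 5.0]
wrist_force: [0.2, -0.7, 0.0]
opening: 0.0384
```

```bash
python3 - <<'E'
from workcell import bot
from geo import *
o=bot.get_obs(); print(o["time"],o["q"],o["ee_pos"],o["tcp_rot"],o["opening"],o["wrist_force"])
T=rot(o["tcp_rot"]); e=o["ee_pos"]+T.apply(EYE)
print("eye",e,"peg frame",Y.inv().apply(e-root))
c=bot.camera("side"); cv2.imwrite("pics/s12.png",cv2.resize(c["color"][130:280,220:380,::-1],None,fx=4,fy=4,interpolation=cv2.INTER_CUBIC))
E
```

```text
13.9 [-23.20067315 -21.55882529 -57.45056652 -18.70221489  27.17070089
 171.96250895] [ 0.64622457 -0.14482692  0.16322375] [-179.98866097  -74.75652662    5.03596014] 0.038364948899919024 [ 0.22627911 -0.72441202  0.04217374]
eye [ 0.67946273 -0.14289909  0.23323724] peg frame [-0.0258727  -0.00151859  0.01323724]
```

View pics/s12.png

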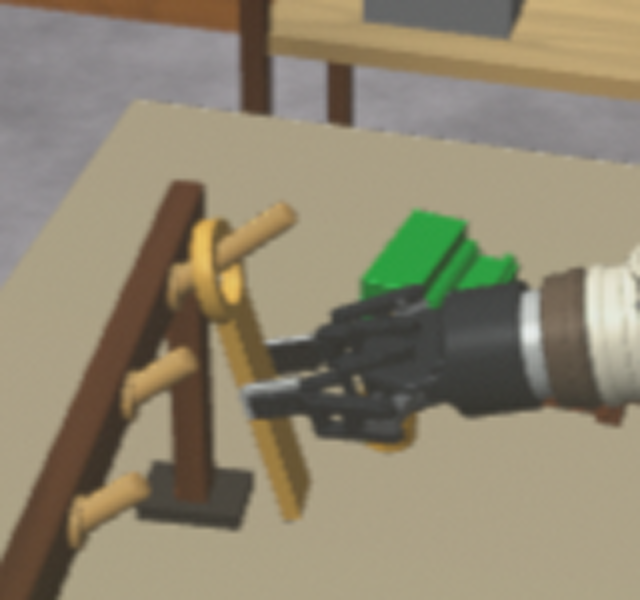

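servo_tool:
  motion:
    - [[-2,0,0,0,0,0],[-1,0,0,0,0,0],[0,0,0,0,0,0]]

```text
time: 14.25
ee_pos: [0.6457, -0.1451, 0.163]
tcp_rot: [179.5, -75.1, 5.5]
wrist_force: [2.7, 0.1, 5.2]
opening: 0.0382
```

servo_tool:
  motion:
    - [[0,0,0,0,0,0],[0,0,0,0,0,0],[0,0,0,0,0,0],[0,0,0,0,0,0],[0,0,0,0,0,0]]
  gripper: 62

```text
time: 14.75
ee_pos: [0.6446, -0.1446, 0.1593]
tcp_rot: [-179.9, -74.9, 4.9]
wrist_force: [0.0, -0.1, 1.1]
opening: 0.0619
```

```bash
python3 - <<'E'
from workcell import bot
from geo import *
o=bot.get_obs(); print(o["time"],o["ee_pos"],o["tcp_rot"],o["opening"],o["wrist_force"])
c=bot.camera("side"); cv2.imwrite("pics/s13.png",cv2.resize(c["color"][130:280,220:380,::-1],None,fx=4,fy=4,interpolation=cv2.INTER_CUBIC))
c=bot.camera("wrist"); cv2.imwrite("pics/w13.png",c["color"][:,:,::-1])
E
```

```text
14.75 [ 0.64462797 -0.14457143  0.15930862] [-179.89248281  -74.90738592    4.93677471] 0.061858083919358486 [ 0.0258542  -0.11070309  1.11343048]
```

View pics/s13.png

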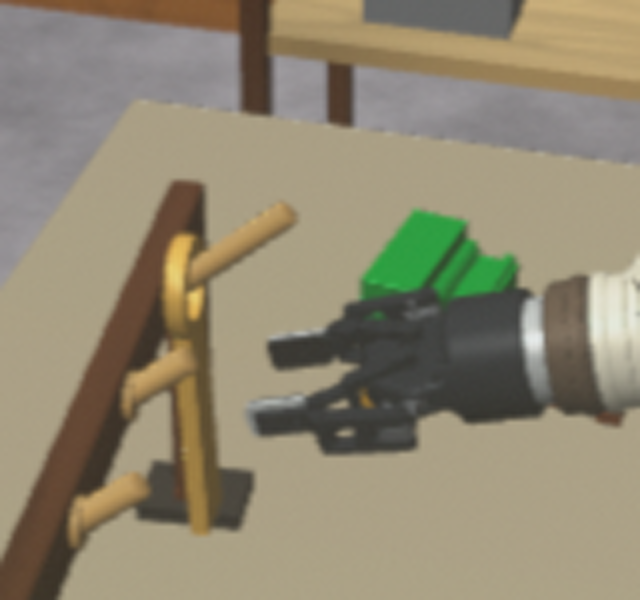

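View pics/w13.png

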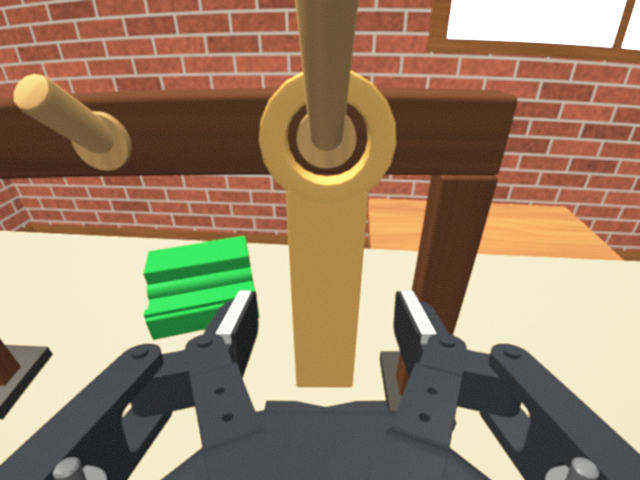

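servo_tool:
  motion:
    - [[0,0,-10,0,0,0],[-2,0,-25,0,0,0],[-3,0,-30,0,0,0],[-3,0,-30,0,0,0],[0,0,-20,0,0,0]]

```text
time: 15.35
ee_pos: [0.5376, -0.1597, 0.1901]
tcp_rot: [179.8, -74.6, 5.5]
wrist_force: [0.1, -0.6, 0.4]
opening: 0.062
```

servo_tool:
  motion:
    - [[0,0,0,0,0,0],[0,0,0,0,0,0],[0,0,0,0,0,0],[0,0,0,0,0,0],[0,0,0,0,0,0]]

```text
time: 15.85
ee_pos: [0.5384, -0.1589, 0.186]
tcp_rot: [-179.4, -74.4, 4.8]
wrist_force: [0.2, 0.5, -0.8]
opening: 0.0619
```

servo_tool:
  motion:
    - [[0,0,0,0,0,0],[0,0,0,0,0,0],[0,0,0,0,0,0],[0,0,0,0,0,0],[0,0,0,0,0,0]]

```text
time: 16.35
ee_pos: [0.5382, -0.1594, 0.1874]
tcp_rot: [-179.7, -74.5, 5.0]
wrist_force: [0.3, 0.0, 0.1]
opening: 0.0621
```

```bash
python3 - <<'E'
from workcell import bot
from geo import *
o=bot.get_obs(); print(o["time"],o["ee_pos"],o["tcp_rot"],o["opening"],o["wrist_force"])
c=bot.camera("side"); a=c["color"][:,:,::-1].copy()
w0=bot.camera("wrist"); w=w0["color"][:,:,::-1].copy()
c=bot.camera("side"); b=c["color"][:,:,::-1].copy()
c=bot.camera("wrist"); w2=c["color"][:,:,::-1].copy()
print("motion diff",cv2.absdiff(a,b).max(),cv2.absdiff(w,w2).max())
cv2.imwrite("pics/s14.png",b);cv2.imwrite("pics/w14.png",w2)
c=bot.camera("top");cv2.imwrite("pics/t14.png",c["color"][:,:,::-1])
E
```

```text
16.35 [ 0.53817011 -0.1593565   0.18735345] [-179.71156108  -74.4527598     5.01929614] 0.06206739525206742 [0.27774836 0.02728954 0.09217262]
motion diff 21 27
```

View pics/s14.png

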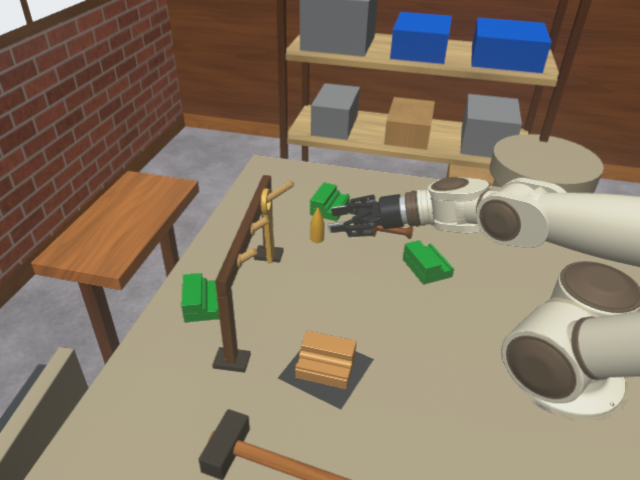

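View pics/w14.png

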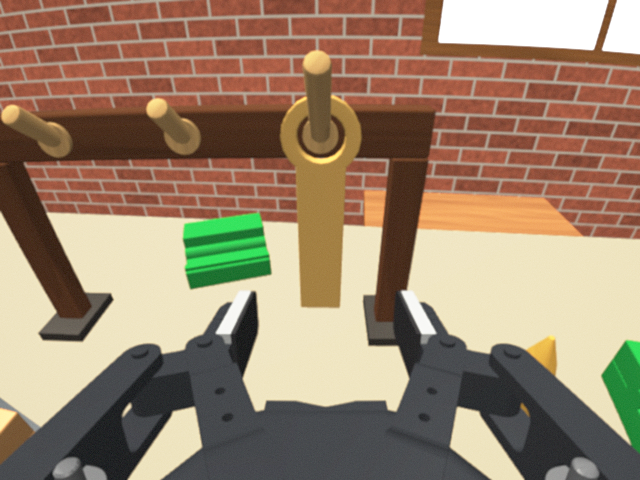

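View pics/t14.png

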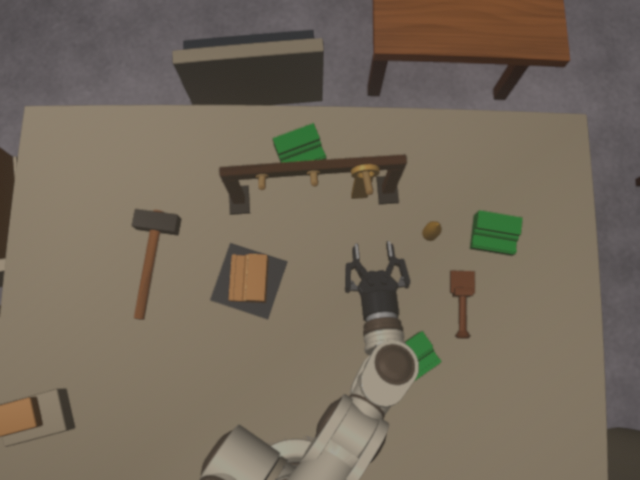

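servo_tool:
  motion:
    - [[0,0,0,0,0,0],[0,0,0,0,0,0],[0,0,0,0,0,0],[0,0,0,0,0,0],[0,0,0,0,0,0]]

```text
time: 17.1
ee_pos: [0.5382, -0.1593, 0.1873]
tcp_rot: [-179.7, -74.4, 5.0]
wrist_force: [0.2, -0.0, 0.1]
opening: 0.0618
```

servo_tool:
  motion:
    - [[0,0,0,0,0,0],[0,0,0,0,0,0],[0,0,0,0,0,0],[0,0,0,0,0,0],[0,0,0,0,0,0]]

```text
time: 17.6
ee_pos: [0.5382, -0.1593, 0.1873]
tcp_rot: [-179.7, -74.4, 5.0]
wrist_force: [0.2, 0.6, -0.5]
opening: 0.0618
```

```bash
python3 - <<'E'
from workcell import bot
from geo import *
def seg():
    c=bot.camera("side"); a=c["color"][240:270,255:285].astype(int)
    m=(a[...,0]-a[...,2]>70)&(a[...,1]>110); v,u=np.nonzero(m); return round(u.mean(),2),round(v.mean(),2),len(u)
for i in range(5): print(seg())
o=bot.get_obs(); print(o["time"],o["wrist_force"])
bot.job_done()
E
```

```text
(np.float64(12.67), np.float64(11.12), 95)
(np.float64(12.73), np.float64(11.18), 97)
(np.float64(12.67), np.float64(11.11), 95)
(np.float64(12.67), np.float64(11.12), 95)
(np.float64(12.67), np.float64(11.12), 95)
17.85 [-0.64715912 -0.29043082 -0.043366  ]
the job is handed in; nothing more can be done
```

The job is done and handed in at about 18 s of the 61 s allowed; handing in reports no verdict.

- **Corbel:** I slid it with the two open fingertips on its back face, without lifting it. After the push, the top camera put its centre about 2–3 mm from the slate centre, lying flat. It looked the same in the last pictures.
- **Straightedge:** I gripped it across the blade, tilted it square to the longest peg, fed the eye on, turned it nearly plumb and let go. It slid down the peg to the rail and hung straight. Over the last 0.25 s, five side pictures showed it moving less than 0.1 pixel.
- **Bystanders and arm:** In the before and after top pictures the hammer, plumb bob and bolster appear in the same places. The gripper was about 0.1 m clear of the peg, and the wrist force was only noise (under 1 N).

No check failed. Two positions disagreed by a little. The slate corners found with the top camera fell about 3–5 pixels off in the side view. The wrist camera put the corbel 2–3 mm from where the top camera had it at the start. Both were small against the 30 mm tolerance, so I did not correct for them. I judged the final hang by eye from the pictures and did not measure the eye's position on the peg again after release.

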